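# Complete the sample crate and clear its tag

### The job

Two cells of the wooden crate are empty: stand one of the two small spare bottles from the counter upright in each of them, lowering it gently to the cell's floor, not dropping it, and leaving the bottles already packed where they are. Only once the crate is full, lift the wooden tag up and off its hook and put it upright into the tag box. Do not disturb the large wine bottle, the glass or the corkscrew.

Things in the scene. Friction and masses are not known exactly. Their poses are not given: they have to be found in the camera images.
- crate: fixed wooden crate, 150 (x) x 222 (y) x 70 high, walls, floor, dividers 6 thick; 2 (x) by 3 (y) cells 66 square inside, pitch 72. Origin: centre of underside. Yaw varies. Four cells hold a bottle, any two are empty. Packed bottles top out at 166: carry a bottle's foot above that. Neighbours' necks begin 58 from a cell's axis: open fingers only part way (about 50) to let go.
- cell0 (a point): centre of the floor of one crate cell, 6 above the counter; in the crate's frame at x -36, y -72 mm. Axes as the crate's.
- cell1 (a point): centre of the floor of one crate cell, 6 above the counter; in the crate's frame at x -36, y +0 mm. Axes as the crate's.
- cell2 (a point): centre of the floor of one crate cell, 6 above the counter; in the crate's frame at x -36, y +72 mm. Axes as the crate's.
- cell3 (a point): centre of the floor of one crate cell, 6 above the counter; in the crate's frame at x +36, y -72 mm. Axes as the crate's.
- cell4 (a point): centre of the floor of one crate cell, 6 above the counter; in the crate's frame at x +36, y +0 mm. Axes as the crate's.
- cell5 (a point): centre of the floor of one crate cell, 6 above the counter; in the crate's frame at x +36, y +72 mm. Axes as the crate's.
- packed0: a packed bottle, already standing in one of the cells (which one varies), to be left there: round green glass bottle with paper label and black foil: 160 high, body 52 in diameter up to 92, shoulder narrowing to a neck 27 in diameter from 113 to 160 (the place to grip, from above), about 0.36 kg. The origin is the centre of its underside, z up along the bottle.
- packed1: a packed bottle, already standing in one of the cells (which one varies), to be left there: round green glass bottle with paper label and black foil: 160 high, body 52 in diameter up to 92, shoulder narrowing to a neck 27 in diameter from 113 to 160 (the place to grip, from above), about 0.36 kg. The origin is the centre of its underside, z up along the bottle.
- packed2: a packed bottle, already standing in one of the cells (which one varies), to be left there: round green glass bottle with paper label and black foil: 160 high, body 52 in diameter up to 92, shoulder narrowing to a neck 27 in diameter from 113 to 160 (the place to grip, from above), about 0.36 kg. The origin is the centre of its underside, z up along the bottle.
- packed3: a packed bottle, already standing in one of the cells (which one varies), to be left there: round green glass bottle with paper label and black foil: 160 high, body 52 in diameter up to 92, shoulder narrowing to a neck 27 in diameter from 113 to 160 (the place to grip, from above), about 0.36 kg. The origin is the centre of its underside, z up along the bottle.
- spare0: a spare bottle standing on the counter to the robot's right: round green glass bottle with paper label and black foil: 160 high, body 52 in diameter up to 92, shoulder narrowing to a neck 27 in diameter from 113 to 160 (the place to grip, from above), about 0.36 kg. The origin is the centre of its underside, z up along the bottle.
- spare1: a spare bottle standing on the counter to the robot's right: round green glass bottle with paper label and black foil: 160 high, body 52 in diameter up to 92, shoulder narrowing to a neck 27 in diameter from 113 to 160 (the place to grip, from above), about 0.36 kg. The origin is the centre of its underside, z up along the bottle.
- stand: fixed wooden hook stand: base 100 x 120 x 14, post 22 square up to 192 high. Origin: centre of underside, on the post's axis. A round steel hook 8 thick leaves the post along the stand's -x, its axis 170 high, level until x = -98, then turns up; the tip tops out at 184. Yaw varies.
- tag: plywood plate 10 thick (x), 70 wide (y), 130 tall (z), 0.06 kg; opening 34 wide from z 40 to 80; solid above (grip there from above, across the thickness). Origin: centre of lower edge. Hangs by the opening's top edge on the hook, at x -70 in the stand's frame, origin 94 high. Raise it 10 to 32 (say 21), then slide it 60 along the stand's -x to clear the hook's tip.
- tagbox: fixed open wooden box for tags, 62 (x) by 112 (y) by 70 high, walls and floor 6 thick (inside 50 by 100). Origin: centre of the underside. The tag goes in upright, lower edge down, its width along the box's y, and may lean when released. Yaw varies.
- winebottle: large 0.75 l wine bottle, 76 in diameter, 290 high, a bystander: leave alone. Origin: centre of the underside.
- tumbler: clear drinking glass, 72 in diameter, 85 high, a bystander: leave alone. Origin: centre of the underside.
- corkscrew: corkscrew lying on the counter, wooden handle 100 long along its y, 22 thick, steel worm 85 long along its +x, a bystander: leave alone. Origin: on the counter under the handle's middle.
There are look-alikes about, which are no part of the job. Leave any pink look-alike of the tagbox alone. Leave any blue look-alike of the spare0 alone.

How it is judged:
By the outcome, as a careful person would: the job done as asked, in the order asked, and still so for the second after the job is handed in, with the robot touching nothing.
It also fails if it takes over 72 s, if anything falls off the work surface, if the arm or the gripper's body presses on something with over 40 N, if the wrist force passes 120 N, or if a joint passes its speed limit or range.

### The arm

A 6-joint arm with a two-finger parallel gripper is mounted at the origin on the work surface. World frame = base frame: x ahead of the robot, y to its left, z up, the work surface at z = 0. Lengths are in m, angles in rad, forces in N, time in s.
With the tool pointing down it reaches from about 0.35 to 0.975 m from the base axis. Payload 4.9 kg.
Tool frame: the origin (TCP) lies at the very end of the fingers, on their centre line; the grasp point (between the pads) lies 19 mm behind it (ctrl.pinch_z is the distance from the TCP to the grasp point, in m); z points along the fingers, y is the line along which they close (so a half turn about z gives the same grasp; the last joint's range is limited). The gripper opens to 85 mm and grips with 20 to 120 N. Pads are 22 mm wide; open, the fingers measure 114 mm over their backs; the gripper's body (76 mm by 85 mm) begins 54 mm behind the grasp point. The pads swing forward as they close: fully open they stand 13 mm farther back than shut.
Start: joints at [1.137, 0.053, 1.613, -0, 1.476, -0.119], TCP at [0.194, 0.594, 0.231] pointing down, gripper open.
Joint ranges: [-3.01, 3.01], [-1.01, 2.22], [0.06, 2.58], [-1.02, 4.17], [0.09, 2.62], [-3.14, 3.14]. Speed limits (rad/s): [2.57, 2.57, 3.14, 3.14, 3.14, 3.14].

### API

Orientations are given as a rotation vector (axis times angle).
In Python, from station import ctrl, optics gives the robot as it stands. The module is installed in compiled form; this text tells all that it offers.
- The arm moves only by the shell command python3 -m handwheel 'ROWS' [OPENING] [FORCE]. ROWS is JSON, one flat list of numbers, 6 for each row, row after row: the shift along the tool's x, y, z in m, then the turn, a rotation vector about the tool's x, y, z in degrees. A call has 1 to 20 rows; each row shifts and turns the commanded pose from where the row before left it, along the tool's axes as they then stand; what a row does not reach is not made up. A row lasts 1/10 s, in which the tool goes at most 50 mm and 8.59 degrees, less where a joint would pass 70% of its speed; a pose out of reach is approached as far as the arm can. A call is refused whole if a number of a shift passes 0.05 or a number of a turn 8.59, either way. A call with a gripper value outside its range is refused whole. OPENING is the closure, from 0 (fully open) to 1 (shut), set as the call begins (- or left out, the last holds). The fingers move at their own pace and stop on an object; FORCE is the grip in N (left out, the last holds). Time passes only in rows, so rows that do not move let the fingers close. It gives the time, the measured TCP pose, the force and the opening at its end, in the units of the state.
- ctrl.get_obs(): the state, without advancing time (a new reading comes with each control period).
- optics.get_image(name): name is "scene" or "top" or "wrist"; returns (picture, depth): 384x512x3 uint8, red, green, blue; 384x512 float32, m along the optical axis (not along the pixel's ray), 0 where there is no reading.
- optics.get_calibration(name): a dict with "fovy" (degrees; the focal length in pixels is half the picture's height over the tangent of half this angle, whatever the lens; pixels are square), "cx", "cy" (the principal point, pixels), "rvec" (rotation vector, rad) and "tvec" (3), from world to camera coordinates, as OpenCV has them; the wrist camera has in their place "mount" (4x4, takes a point from camera to tool coordinates, whose origin is the TCP and whose axes are the flange's). Camera axes: x right, y down, z forward; pixel columns grow to the right and rows downward; lengths in m; the calibration is good to about 2 mm. A picture is of the moment at which its call begins: read the wrist's pose just before it. get_calibration takes no time and is no camera call.
- ctrl.finish_job(): hands the job in, once; it reports no verdict.
The state is a dict: "t": time; "q": joint angles; "dq": joint speeds; "effort": joint torques, N m; "tool_pos": TCP position; "tool_rot": TCP orientation; "contact_force": force on the tool from outside, world axes, zero at the start; "wrist_torque": the same for the moment, N m; "opening": finger opening in m.
Only numpy, scipy, OpenCV 4.12 (cv2) and the standard library are available. Lean on these libraries where they do the work, as an engineer would, in place of code of your own. Each camera call takes 0.05 s, during which the arm holds its last target. There are 200 camera calls.

## Working session

There is one attempt and no reset: what is moved stays moved. The work goes in short steps, Python scripts to look and compute and a shell command to move; the robot and the scene stay as the last step left them, time stands still between calls to the robot, and variables do not carry over. Pictures are saved under pics/ and viewed, on a budget of 10 in all, crops included, one or two more only if the job needs it, and the job is handed in when it is done.

```bash
mkdir -p pics
python3 - <<'E'
from station import ctrl, optics
import cv2,numpy as np
o=ctrl.get_obs();print({k:np.round(v,3) for k,v in o.items()})
for n in("scene","top"):
    p,d=optics.get_image(n);cv2.imwrite(f"pics/{n}.png",p[:,:,::-1]);np.savez(f"{n}.npz",p=p,d=d)
    c=optics.get_calibration(n);print(n,c,(d>0).mean())
    R=cv2.Rodrigues(np.array(c["rvec"]))[0];print(-R.T@np.array(c["tvec"]),R[2])
print(optics.get_calibration("wrist"))
E
```

```text
{'t': np.float64(0.0), 'q': array([ 1.137,  0.053,  1.614, -0.   ,  1.476, -0.119]), 'dq': array([-0.   ,  0.   , -0.002,  0.   ,  0.001, -0.001]), 'effort': array([ 1.0000e-03, -3.9367e+01, -3.7019e+01,  0.0000e+00,  7.0000e-03,
        0.0000e+00]), 'tool_pos': array([0.193, 0.594, 0.23 ]), 'tool_rot': array([-4.920e-01, -3.102e+00,  3.000e-03]), 'contact_force': array([ 0.252,  0.284, -0.315]), 'wrist_torque': array([ 0.016, -0.019, -0.01 ]), 'opening': np.float64(0.086)}
scene {'fovy': 56.79133823976426, 'cx': 250.231656345822, 'cy': 192.3604678581523, 'rvec': array([ 2.00214352,  1.38556431, -0.60197502]), 'tvec': array([-0.18833209, -0.30181284,  1.65943413])} 0.9958038330078125
[ 1.37924326 -0.28692768  0.94638371] [-0.67300962  0.23306653 -0.70195302]
top {'fovy': 47.383519782696496, 'cx': 253.42922065709607, 'cy': 187.85191105206937, 'rvec': array([ 2.20821768, -2.19031353,  0.04381761]), 'tvec': array([-4.60876201e-04,  5.47917533e-01,  1.34497141e+00])} 0.9962107340494791
[4.91149585e-01 1.03012620e-03 1.36672343e+00] [ 0.04183998  0.0021892  -0.99912193]
{'fovy': 62.2879425191494, 'cx': 254.45564641902965, 'cy': 189.34254373993244, 'mount': array([[-4.75704008e-04, -9.52326153e-01, -3.05081419e-01,
         7.85531467e-02],
       [ 9.99999883e-01, -4.80362306e-04, -5.97950727e-05,
         4.52647908e-04],
       [-8.96052023e-05, -3.05081411e-01,  9.52326270e-01,
        -1.42431800e-01],
       [ 0.00000000e+00,  0.00000000e+00,  0.00000000e+00,
         1.00000000e+00]])}
```

View pics/top.png

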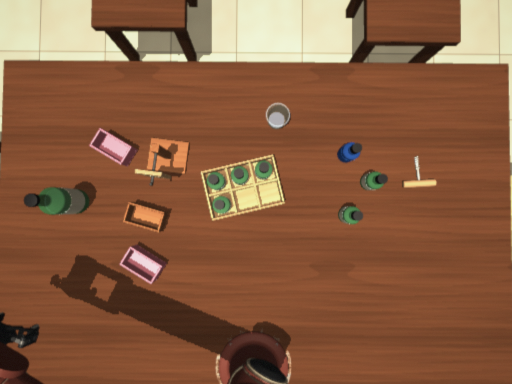

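View pics/scene.png

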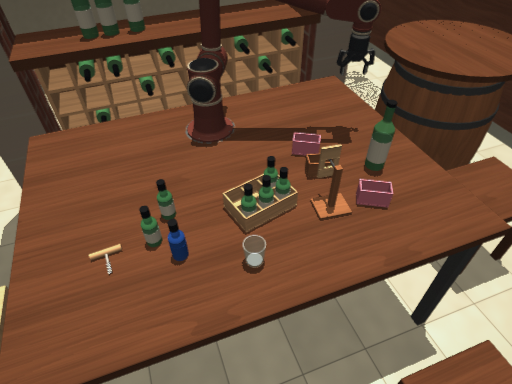

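Top view: the green spares are at (373,180) and (350,214), and the blue bottle at (349,152) is a look-alike. The brown box at (145,216) fits the tagbox; the boxes at (111,146) and (142,264) are pink. The crate is at (243,187), with empty cells near (246,198) and (269,193). The stand is at (168,156), with the tag at (150,173).

```bash
cat > h.py <<'E'
from station import ctrl, optics
import cv2,numpy as np
from scipy.spatial.transform import Rotation as Ro
def cloud(n,d,pose=None):
    c=optics.get_calibration(n);f=192/np.tan(np.radians(c["fovy"]/2))
    v,u=np.indices(d.shape);P=np.stack([(u-c["cx"])/f*d,(v-c["cy"])/f*d,d],-1)
    if n=="wrist":
        M=c["mount"];P=P@M[:3,:3].T+M[:3,3];return P@Ro.from_rotvec(pose[1]).as_matrix().T+pose[0]
    R=cv2.Rodrigues(c["rvec"])[0];return (P-c["tvec"])@R
def wrist(name):
    o=ctrl.get_obs();p,d=optics.get_image("wrist");cv2.imwrite(f"pics/{name}.png",p[:,:,::-1])
    return p,d,cloud("wrist",d,(o["tool_pos"],o["tool_rot"]))
def rect(P):
    (c,s,a)=cv2.minAreaRect((P[:,:2]*1000).astype(np.float32));return np.round(c,1),np.round(s,1),round(a,1)
E
python3 - <<'E'
from h import *
z=np.load("top.npz");p=z["p"];d=z["d"];P=cloud("top",d)
t=p[100:290,80:470];cv2.imwrite("pics/crop.png",cv2.resize(t,None,fx=2,fy=2,interpolation=cv2.INTER_CUBIC)[:,:,::-1])
def box(u0,v0,u1,v1,lo,hi):
    Q=P[v0:v1,u0:u1].reshape(-1,3);return Q[(Q[:,2]>lo)&(Q[:,2]<hi)]
print("table z",np.median(P[300:340,300:400,2]))
print("crate",rect(box(195,145,292,225,.055,.08)))
print("tagbox",rect(box(118,196,170,236,.055,.08)))
print("base",rect(box(140,135,195,178,.008,.022)))
for n,b in dict(sA=(355,165,392,195),sB=(335,200,365,228),blue=(335,138,365,165)).items():
    Q=box(*b,.15,.175);print(n,len(Q),Q.mean(0),rect(Q))
Q=box(200,150,285,220,.15,.18);print("packed",len(Q));
import scipy.cluster.vq as k
print(k.kmeans(Q[:,:2],4,seed=1)[0])
Q=box(130,130,195,190,.195,.24);print("tag top",len(Q),rect(Q))
Q=box(130,130,195,190,.18,.2);print("post",Q.mean(0),rect(Q))
z=np.load("scene.npz");S=cloud("scene",z["d"])
for lo,hi in((.10,.13),(.2,.23)):
    Q=S[140:220,300:360].reshape(-1,3);Q=Q[(Q[:,2]>lo)&(Q[:,2]<hi)&(Q[:,0]<.62)];print("tag scene",lo,len(Q),Q.mean(0),rect(Q))
for n in("crate","tagbox"): pass
for nm,b in dict(crate=(220,165,300,230),spares=(135,175,180,250)).items():
    Q=S[b[1]:b[3],b[0]:b[2]].reshape(-1,3);Q=Q[(Q[:,2]>.155)&(Q[:,2]<.18)]
    print(nm,k.kmeans(Q[:,:2],4 if nm=="crate" else 2,seed=1)[0])
E
```

```text
table z 0.0006742719465668481
crate (array([548.9,  36.9]), array([149.9, 222.1]), 13.9)
tagbox (array([458.5, 329.2]), array([113.1,  62.4]), 74.2)
base (array([643.5, 262.9]), array([150.8, 116.6]), 74.5)
sA 92 [ 0.57163503 -0.35105275  0.16001472] (array([ 571.8, -351.4]), array([26.3, 26.4]), 53.2)
sB 87 [ 0.46963869 -0.28256643  0.1600395 ] (array([ 469.5, -283. ]), array([26.6, 26. ]), 37.6)
blue 83 [ 0.65675733 -0.28061164  0.16038078] (array([ 657.4, -280.9]), array([25.7, 26.1]), 47.8)
packed 340
[[ 0.60038417 -0.02393034]
 [ 0.49681712  0.0976913 ]
 [ 0.58318311  0.04513469]
 [ 0.5659383   0.11452393]]
tag top 133 (array([613.7, 275.3]), array([70.5, 81.1]), 83.1)
post [0.62917096 0.27046411 0.19144735] (array([601. , 268.5]), array([ 66.1, 108.1]), 67.7)
tag scene 0.1 103 [0.58168043 0.26964769 0.11529429] (array([582.3, 271.8]), array([57.1, 13. ]), 75.9)
tag scene 0.2 145 [0.58159422 0.27712797 0.21429813] (array([579.7, 278.8]), array([71.5, 14. ]), 82.1)
crate [[ 0.58722949  0.04425012]
 [ 0.56911291  0.11354439]
 [ 0.59864701 -0.01954392]
 [ 0.60854811 -0.02989376]]
spares [[ 0.52841402 -0.32176452]
 [ 0.65888559 -0.28157441]]
```

View pics/crop.png

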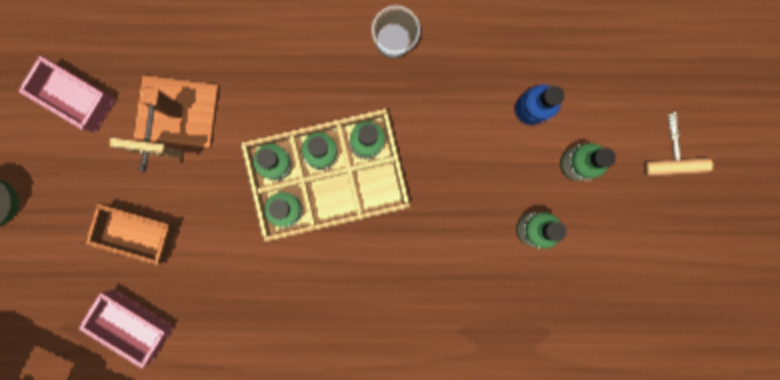

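The crop confirms it: the two green bottles are the spares, the brown open box is the tagbox, and cell1 (at about 0.514, 0.028) and cell0 (at about 0.531, -0.042) are empty. I'll square the tool to the world axes and move towards the nearer spare.

```bash
python3 -m handwheel '[0,0,-0.02,0,0,-6, 0,0,-0.02,0,0,-6, 0,0,-0.02,0,0,-6, -0.014,-0.044,0,0,0,0, -0.014,-0.044,0,0,0,0, -0.014,-0.044,0,0,0,0, -0.014,-0.044,0,0,0,0, -0.014,-0.044,0,0,0,0, -0.014,-0.044,0,0,0,0, -0.014,-0.044,0,0,0,0, -0.014,-0.044,0,0,0,0, -0.014,-0.044,0,0,0,0, -0.014,-0.044,0,0,0,0]' 0 40
python3 -m handwheel '[-0.014,-0.044,0,0,0,0, -0.014,-0.044,0,0,0,0, -0.014,-0.044,0,0,0,0, -0.014,-0.044,0,0,0,0, -0.014,-0.044,0,0,0,0, -0.014,-0.044,0,0,0,0, -0.014,-0.044,0,0,0,0, -0.014,-0.044,0,0,0,0, -0.014,-0.044,0,0,0,0, -0.014,-0.041,0,0,0,0, 0,0,0,0,0,0, 0,0,0,0,0,0]'
cat > look.py <<'E'
from h import *
import sys
p,d,P=wrist(sys.argv[1]);z0=float(sys.argv[2]);z1=float(sys.argv[3])
o=ctrl.get_obs();print(np.round(o["tool_pos"],4),np.round(o["tool_rot"],4),np.round(Ro.from_rotvec(o["tool_rot"]).as_matrix()[:,:2].T,3).tolist())
m=((P[...,2]>z0)&(P[...,2]<z1)&(d>.1)).astype(np.uint8)
n,l,s,c=cv2.connectedComponentsWithStats(m)
for i in range(1,n):
    if s[i,4]>60: print(s[i].tolist(),rect(P[l==i]),P[l==i].mean(0).round(4))
E
python3 look.py w1 .152 .168
```

```text
t: 1.4
tool_pos: [0.3331, 0.1525, 0.2909]
tool_rot: [-0.0, 3.141, 0.0]
contact_force: [0.7, -0.1, 0.7]
opening: 0.0855
t: 2.6
tool_pos: [0.4726, -0.2833, 0.2901]
tool_rot: [-0.003, -3.14, -0.003]
contact_force: [-0.4, 0.9, 0.4]
opening: 0.0853
[ 0.4726 -0.2825  0.2906] [-1.3000e-03 -3.1405e+00 -1.9000e-03] [[-1.0, 0.001, 0.001], [0.001, 1.0, 0.001]]
[238, 158, 31, 32, 790] (array([ 467.4, -283.7]), array([26.8, 27.7]), 89.2) [ 0.4668 -0.2839  0.1597]
[170, 259, 30, 29, 663] (array([ 569.8, -352.1]), array([27.6, 28.4]), 52.2) [ 0.5683 -0.3515  0.1591]
[490, 284, 22, 32, 523] (array([599.2, -31.1]), array([17.4, 28.8]), 87.4) [ 0.5967 -0.0332  0.1617]
[243, 329, 26, 25, 536] (array([ 654.1, -281.8]), array([26.2, 27.2]), 1.1) [ 0.6525 -0.2818  0.1588]
```

```bash
python3 -m handwheel '[0.004,-0.001,0.02,0,0,0, 0,0,0.04,0,0,0, 0,0,0.04,0,0,0, 0,0,0.04,0,0,0, 0,0,0.03,0,0,0, 0,0,0,0,0,0, 0,0,0,0,0,0]'
python3 -m handwheel '[0,0,0,0,0,0, 0,0,0,0,0,0, 0,0,0,0,0,0, 0,0,0,0,0,0, 0,0,0,0,0,0, 0,0,0,0,0,0, 0,0,0,0,0,0]' 1 60
```

```text
t: 3.35
tool_pos: [0.4691, -0.283, 0.1221]
tool_rot: [-0.001, 3.141, -0.0]
contact_force: [0.4, -0.2, -0.3]
opening: 0.085
t: 4.05
tool_pos: [0.4696, -0.2845, 0.1225]
tool_rot: [0.001, 3.14, -0.002]
contact_force: [-0.3, -0.3, 6.3]
opening: 0.0258
```

```bash
python3 -m handwheel '[0,0,-0.01,0,0,0, 0,0,-0.025,0,0,0, 0,0,-0.04,0,0,0, 0,0,-0.04,0,0,0, 0,0,-0.04,0,0,0, 0,0,-0.035,0,0,0, 0,0,-0.02,0,0,0, -0.002,0.015,0,0,0,0, -0.005,0.035,0,0,0,0, -0.006,0.04,0,0,0,0, -0.006,0.04,0,0,0,0, -0.006,0.04,0,0,0,0, -0.006,0.04,0,0,0,0, -0.006,0.04,0,0,0,0, -0.005,0.035,0,0,0,0, -0.003,0.02,0,0,0,0, 0,0.008,0,0,0,0, 0,0,0,0,0,0, 0,0,0,0,0,0, 0,0,0,0,0,0]'
python3 look.py w2 .055 .08
python3 - <<'E'
from h import *
# bottle in scene view: tilt/foot height check
p,d=optics.get_image("scene");cv2.imwrite("pics/s2.png",p[100:260,180:400,::-1].repeat(3,0).repeat(3,1))
E
```

```text
t: 6.05
tool_pos: [0.5139, 0.0282, 0.3307]
tool_rot: [-0.003, -3.141, 0.0]
contact_force: [-0.4, -0.7, -4.5]
opening: 0.0257
[0.514  0.0282 0.331 ] [-3.4000e-03 -3.1411e+00  3.0000e-04] [[-1.0, 0.002, 0.001], [0.002, 1.0, -0.0]]
[441, 68, 71, 71, 1294] (array([455.5, 323.4]), array([101.3,  62.1]), 74.0) [0.4492 0.2976 0.0666]
[164, 99, 189, 139, 3287] (array([546.9,  37. ]), array([149.5, 222.5]), 13.8) [0.5218 0.0354 0.0656]
[288, 115, 32, 31, 134] (array([482.2,  85.4]), array([16.1, 48.1]), 44.4) [0.4805 0.0822 0.0692]
[299, 168, 39, 29, 234] (array([551.3, 108.2]), array([22.2, 51.8]), 27.7) [0.5472 0.1044 0.0684]
[198, 192, 20, 16, 95] (array([578.5, -36. ]), array([ 5.2, 29.2]), 29.7) [ 0.5762 -0.0332  0.0678]
[22, 230, 40, 36, 523] (array([ 647.8, -270.6]), array([52.6, 28.7]), 34.5) [ 0.6435 -0.265   0.0676]
[413, 233, 25, 20, 244] (array([640.5, 266.6]), array([15.1, 28.6]), 39.5) [0.6412 0.2655 0.0679]
[491, 252, 21, 16, 100] (array([673.6, 387.7]), array([42.6,  5.9]), 59.9) [0.6713 0.3839 0.0688]
```

View pics/s2.png

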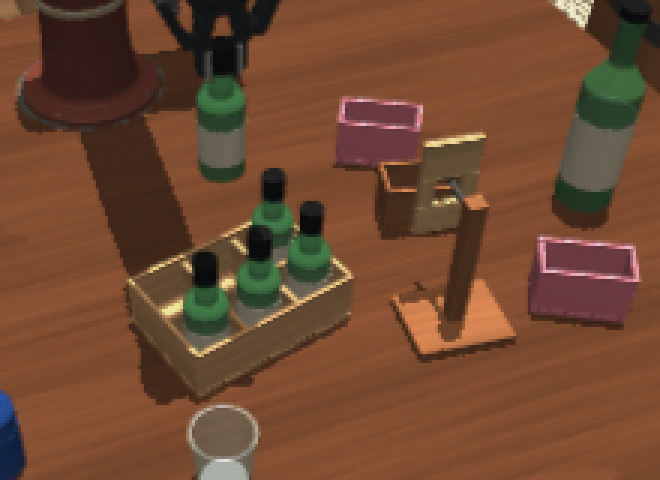

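View pics/w2.png

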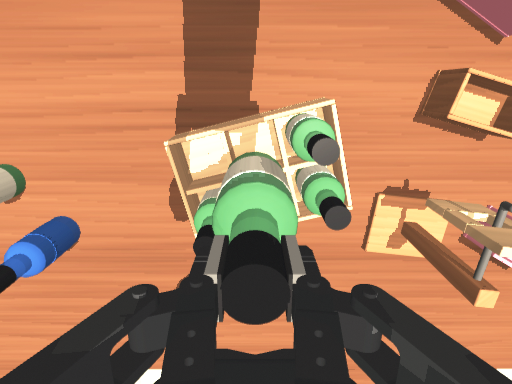

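Scene view: the bottle hangs upright at (222,120) in the crop, and wrist view shows it over the empty middle cell at about (255,150). I'll lower it.

```bash
python3 -m handwheel '[0,0,0.02,0,0,0, 0,0,0.035,0,0,0, 0,0,0.035,0,0,0, 0,0,0.03,0,0,0, 0,0,0.03,0,0,0, 0,0,0.025,0,0,0, 0,0,0.015,0,0,0, 0,0,0.006,0,0,0, 0,0,0.003,0,0,0, 0,0,0,0,0,0, 0,0,0,0,0,0]'
python3 -m handwheel '[0,0,0.001,0,0,0, 0,0,0.001,0,0,0, 0,0,0.001,0,0,0, 0,0,0,0,0,0]'
```

```text
t: 7.25
tool_pos: [0.5152, 0.029, 0.1339]
tool_rot: [0.001, 3.139, -0.0]
contact_force: [0.9, -0.4, -3.9]
opening: 0.0254
t: 7.65
tool_pos: [0.514, 0.0291, 0.1292]
tool_rot: [-0.001, -3.141, -0.0]
contact_force: [0.6, -0.5, -4.7]
opening: 0.0259
```

```bash
python3 -m handwheel '[0,0,0.001,0,0,0, 0,0,0.001,0,0,0, 0,0,0,0,0,0]'; python3 -m handwheel '[0,0,0.001,0,0,0, 0,0,0,0,0,0]'
```

```text
t: 7.95
tool_pos: [0.5147, 0.0291, 0.1286]
tool_rot: [0.001, 3.141, -0.0]
contact_force: [-1.8, 0.5, 4.2]
opening: 0.0256
t: 8.15
tool_pos: [0.5151, 0.0291, 0.1286]
tool_rot: [0.001, 3.14, -0.0]
contact_force: [-3.9, 0.6, 8.6]
opening: 0.0256
```

```bash
python3 -m handwheel '[0,0,0,0,0,0, 0,0,0,0,0,0, 0,0,0,0,0,0, 0,0,-0.008,0,0,0, 0,0,-0.02,0,0,0, 0,0,-0.035,0,0,0, 0,0,-0.035,0,0,0, 0,0,-0.035,0,0,0, 0,0,-0.03,0,0,0, -0.003,-0.02,0,0,0,0, -0.007,-0.046,0,0,0,0, -0.007,-0.046,0,0,0,0, -0.007,-0.046,0,0,0,0, -0.007,-0.046,0,0,0,0, -0.007,-0.046,0,0,0,0, -0.007,-0.046,0,0,0,0, -0.007,-0.046,0,0,0,0, -0.005,-0.039,0,0,0,0]' 0.41
python3 -m handwheel '[0,0,0,0,0,0, 0,0,0,0,0,0]' 0
python3 look.py w3 .15 .17
python3 - <<'E'
from h import *
import scipy.cluster.vq as k
p,d=optics.get_image("top");P=cloud("top",d)
Q=P[140:225,195:292].reshape(-1,3);Q=Q[(Q[:,2]>.15)&(Q[:,2]<.18)];print(len(Q),Q[:,2].mean(),k.kmeans(Q[:,:2],5,seed=2)[0].round(4).tolist())
E
```

```text
t: 9.95
tool_pos: [0.5709, -0.3545, 0.2896]
tool_rot: [0.003, 3.141, -0.001]
contact_force: [0.5, 0.2, 0.9]
opening: 0.0508
t: 10.15
tool_pos: [0.5707, -0.3525, 0.2891]
tool_rot: [-0.003, -3.141, -0.001]
contact_force: [0.2, -0.1, 0.0]
opening: 0.0771
[ 0.5709 -0.3516  0.2894] [-1.1000e-03 -3.1415e+00 -9.0000e-04] [[-1.0, 0.001, 0.0], [0.001, 1.0, 0.001]]
[239, 162, 31, 33, 807] (array([ 569.9, -352.2]), array([27. , 27.6]), 86.6) [ 0.5691 -0.3521  0.1595]
[311, 247, 26, 30, 633] (array([ 655., -284.]), array([23.7, 28.1]), 83.5) [ 0.6534 -0.284   0.1588]
422 0.16662431033301206 [[0.5832, 0.0453], [0.5147, 0.0295], [0.6002, -0.0239], [0.4968, 0.0977], [0.5662, 0.1147]]
```

Bottle one stands in cell1 and the packed bottles haven't moved. Next I'll grasp the second spare.

```bash
python3 -m handwheel '[0,0,0.02,0,0,0, 0,0,0.04,0,0,0, 0,0,0.04,0,0,0, 0,0,0.04,0,0,0, 0,0,0.027,0,0,0, 0,0,0,0,0,0, 0,0,0,0,0,0]'
python3 -m handwheel '[0,0,0,0,0,0, 0,0,0,0,0,0, 0,0,0,0,0,0, 0,0,0,0,0,0, 0,0,0,0,0,0, 0,0,0,0,0,0, 0,0,0,0,0,0]' 1 60
```

```text
t: 10.95
tool_pos: [0.5713, -0.351, 0.1231]
tool_rot: [-0.001, 3.141, -0.0]
contact_force: [0.8, 0.0, 0.1]
opening: 0.0854
t: 11.65
tool_pos: [0.5715, -0.3526, 0.1236]
tool_rot: [0.001, 3.14, -0.002]
contact_force: [0.0, -0.6, 4.9]
opening: 0.026
```

```bash
python3 -m handwheel '[0,0,-0.01,0,0,0, 0,0,-0.025,0,0,0, 0,0,-0.04,0,0,0, 0,0,-0.04,0,0,0, 0,0,-0.04,0,0,0, 0,0,-0.035,0,0,0, 0,0,-0.02,0,0,0, 0.002,0.015,0,0,0,0, 0.004,0.035,0,0,0,0, 0.005,0.04,0,0,0,0, 0.005,0.04,0,0,0,0, 0.005,0.04,0,0,0,0, 0.005,0.04,0,0,0,0, 0.005,0.04,0,0,0,0, 0.005,0.035,0,0,0,0, 0.003,0.018,0,0,0,0, 0.001,0.008,0,0,0,0, 0,0,0,0,0,0, 0,0,0,0,0,0, 0,0,0,0,0,0]'
python3 -m handwheel '[0,0,0.02,0,0,0, 0,0,0.035,0,0,0, 0,0,0.035,0,0,0, 0,0,0.03,0,0,0, 0,0,0,0,0,0]'; python3 look.py w4 .055 .08 | head -1
```

```text
t: 13.65
tool_pos: [0.531, -0.0418, 0.3316]
tool_rot: [-0.003, -3.14, 0.0]
contact_force: [0.1, -0.0, -3.4]
opening: 0.0255
t: 14.15
tool_pos: [0.5277, -0.0412, 0.2062]
tool_rot: [-0.003, -3.13, -0.004]
contact_force: [-0.9, 1.4, -4.7]
opening: 0.0257
[ 0.5295 -0.0414  0.2096] [-3.1000e-03 -3.1357e+00 -1.9000e-03] [[-1.0, 0.002, 0.006], [0.002, 1.0, 0.001]]
```

View pics/w4.png

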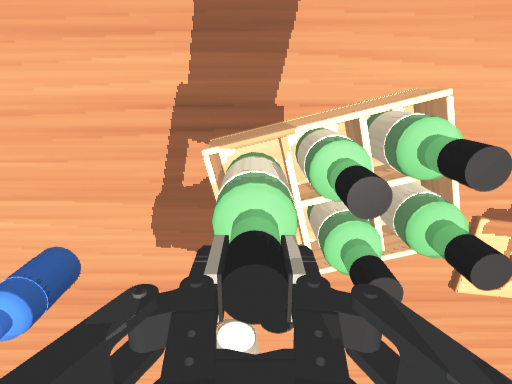

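The bottle at (255,190) is entering the corner cell and clears its neighbours. I'll continue down.

```bash
python3 -m handwheel '[0,0,0.02,0,0,0, 0,0,0.025,0,0,0, 0,0,0.018,0,0,0, 0,0,0.01,0,0,0, 0,0,0.004,0,0,0, 0,0,0,0,0,0, 0,0,0,0,0,0]'
python3 -m handwheel '[0,0,0.001,0,0,0, 0,0,0.001,0,0,0, 0,0,0.001,0,0,0, 0,0,0,0,0,0]'
python3 -m handwheel '[0,0,0.001,0,0,0, 0,0,0.001,0,0,0, 0,0,0,0,0,0]'
```

```text
t: 14.9
tool_pos: [0.5322, -0.0413, 0.1371]
tool_rot: [0.001, 3.139, -0.001]
contact_force: [0.2, -0.3, -3.8]
opening: 0.0257
t: 15.3
tool_pos: [0.531, -0.0409, 0.1322]
tool_rot: [-0.001, -3.141, -0.0]
contact_force: [-0.2, 0.9, -4.0]
opening: 0.0256
t: 15.6
tool_pos: [0.5309, -0.0409, 0.13]
tool_rot: [-0.001, -3.141, -0.0]
contact_force: [0.9, -0.6, -4.6]
opening: 0.0258
```

```bash
python3 -m handwheel '[0,0,0.001,0,0,0, 0,0,0,0,0,0]'; python3 -m handwheel '[0,0,0.001,0,0,0, 0,0,0,0,0,0]'
```

```text
t: 15.8
tool_pos: [0.5313, -0.041, 0.1296]
tool_rot: [0.001, 3.141, -0.0]
contact_force: [-0.1, 0.3, -3.6]
opening: 0.0255
t: 16.0
tool_pos: [0.5317, -0.041, 0.1296]
tool_rot: [0.001, 3.14, -0.0]
contact_force: [-2.7, 0.2, 4.2]
opening: 0.0258
```

```bash
python3 -m handwheel '[0,0,0,0,0,0, 0,0,0,0,0,0, 0,0,0,0,0,0, 0,0,-0.008,0,0,0, 0,0,-0.02,0,0,0, 0,0,-0.035,0,0,0, 0,0,-0.045,0,0,0, 0,0,-0.045,0,0,0, 0,0,-0.04,0,0,0, 0,0,-0.03,0,0,0, 0,0,0,0,0,0]' 0.41
python3 - <<'E'
from h import *
import scipy.cluster.vq as k
print(ctrl.get_obs()["q"].round(3))
p,d=optics.get_image("top");P=cloud("top",d)
Q=P[140:225,195:292].reshape(-1,3);Q=Q[(Q[:,2]>.15)&(Q[:,2]<.165)];print(len(Q));print(k.kmeans(Q[:,:2],6,seed=3)[0].round(4).tolist())
E
```

```text
t: 17.1
tool_pos: [0.533, -0.0413, 0.3586]
tool_rot: [0.001, 3.13, -0.004]
contact_force: [0.7, -0.1, 0.0]
opening: 0.0503
[-0.217 -0.215  1.657 -0.     1.688 -1.787]
58
[[0.5575, 0.109], [0.5884, 0.0485], [0.5021, 0.1046], [0.5692, 0.1063], [0.4946, 0.092], [0.5649, 0.1212]]
```

```bash
python3 -m handwheel '[-0.006,0.04,0,0,0,0, -0.006,0.04,0,0,0,0, -0.006,0.04,0,0,0,0, -0.006,0.04,0,0,0,0, -0.006,0.04,0,0,0,0, -0.006,0.04,0,0,0,0, -0.006,0.04,0,0,0,0, -0.006,0.04,0,0,0,0, 0,0,0,0,0,8, 0,0,0,0,0,8, 0,0,0,0,0,8, 0,0,0,0,0,8, 0,0,0,0,0,8, 0,0,0,0,0,8, 0,0,0,0,0,8, 0,0,0,0,0,8, 0,0,0,0,0,8, 0,0,0,0,0,8, 0,0,0,0,0,8, 0,0,0,0,0,8]' 0
python3 -m handwheel '[0,0,0,0,0,0, 0,0,0,0,0,0, 0,0,0,0,0,0]'
python3 look.py w5 .19 .24;python3 - <<'E'
from h import *
import scipy.cluster.vq as k
print(ctrl.get_obs()["q"].round(3))
p,d=optics.get_image("top");P=cloud("top",d)
Q=P[140:225,195:292].reshape(-1,3);Q=Q[(Q[:,2]>.15)&(Q[:,2]<.18)];print(len(Q),Q[:,2].max());print(k.kmeans(Q[:,:2],6,seed=3)[0].round(4).tolist())
p,d=optics.get_image("scene");S=cloud("scene",d)
m=(S[...,2]>.09)&(S[...,2]<.225)&(S[...,1]>.2)&(S[...,1]<.35)&(S[...,0]<.605)&(S[...,0]>.5)
Q=S[m]
for a,b in((.095,.13),(.18,.222)):
    q=Q[(Q[:,2]>a)&(Q[:,2]<b)];f=np.polyfit(q[:,1],q[:,0],1);print(a,len(q),"normal yaw",-np.degrees(np.arctan(f[0])),"x@.275",np.polyval(f,.275),"y",q[:,1].min(),q[:,1].max())
print("top z",Q[:,2].max())
E
```

```text
t: 19.15
tool_pos: [0.5787, 0.2788, 0.3491]
tool_rot: [-2.34, -2.094, 0.005]
contact_force: [0.5, -0.4, 0.0]
opening: 0.0858
t: 19.45
tool_pos: [0.5791, 0.279, 0.3505]
tool_rot: [-2.333, -2.103, 0.002]
contact_force: [0.6, -0.2, 0.7]
opening: 0.0855
[0.5792 0.279  0.3508] [-2.3335e+00 -2.1030e+00  1.2000e-03] [[0.104, 0.995, -0.0], [0.995, -0.104, -0.001]]
[247, 135, 13, 82, 911] (array([577.2, 280.3]), array([69.9, 10. ]), 83.2) [0.5775 0.2834 0.2226]
[312, 161, 25, 22, 465] (array([646.4, 272.1]), array([21.5, 21.9]), 82.7) [0.6463 0.2721 0.1916]
[ 0.333  0.052  1.417 -0.     1.673  0.437]
505 0.1732571600102715
[[0.566, 0.1147], [0.5833, 0.0453], [0.5147, 0.0295], [0.5318, -0.0407], [0.4968, 0.0977], [0.6003, -0.0239]]
0.095 118 normal yaw -8.53922798827474 x@.275 0.5823446981951804 y 0.24462236597125023 0.29992372325861455
0.18 206 normal yaw -7.4222224771961605 x@.275 0.5821359683941252 y 0.2438538704538387 0.3148933691013507
top z 0.224799614051854
```

View pics/w5.png

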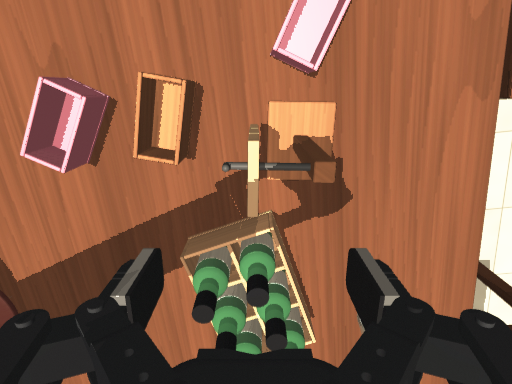

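All six cells are filled and the bottles stand upright where they should. In the wrist view the tag plate runs from (253,135) to (253,217) on the hook, and the post is at (324,170). Tag centre is (0.577, 0.280), with the stand at yaw about -7°. I'll part-close the fingers and descend.

```bash
python3 -m handwheel '[0.001,-0.002,0.02,0,0,0.8, 0,0,0.04,0,0,0, 0,0,0.02,0,0,0, 0,0,0,0,0,0, 0,0,0,0,0,0]' 0.58
python3 -m handwheel '[0,0,0.02,0,0,0, 0,0,0.03,0,0,0, 0,0,0.02,0,0,0, 0,0,0.01,0,0,0, 0,0,0.003,0,0,0, 0,0,0,0,0,0, 0,0,0,0,0,0]'
python3 look.py w6 .19 .24
```

```text
t: 20.1
tool_pos: [0.5775, 0.2803, 0.2717]
tool_rot: [2.35, 2.085, 0.0]
contact_force: [0.3, -0.1, 0.3]
opening: 0.036
t: 20.8
tool_pos: [0.5785, 0.2806, 0.1905]
tool_rot: [2.349, 2.084, 0.005]
contact_force: [0.5, 0.6, 1.5]
opening: 0.0358
[0.5784 0.2806 0.1904] [2.3489 2.0844 0.0045] [[0.119, 0.993, 0.001], [0.993, -0.119, 0.003]]
[239, 187, 27, 167, 4077] (array([577.6, 282.5]), array([66.4, 10. ]), 83.2) [0.5785 0.2896 0.2214]
[368, 233, 48, 40, 1654] (array([646.5, 271.9]), array([22.3, 22.1]), 84.5) [0.6462 0.2725 0.1916]
[144, 236, 76, 88, 2627] (array([555.4, 287.9]), array([18.8, 28.4]), 42.1) [0.5559 0.2906 0.2216]
[290, 236, 76, 88, 2603] (array([602. , 282.4]), array([28.6, 18.8]), 34.9) [0.6023 0.285  0.2216]
[113, 285, 30, 8, 94] (array([536.2, 298.1]), array([ 1.8, 10.4]), 78.0) [0.5366 0.2981 0.2382]
[367, 285, 31, 8, 101] (array([623.3, 287.8]), array([ 1.9, 10.4]), 87.5) [0.6227 0.2878 0.2385]
```

View pics/w6.png

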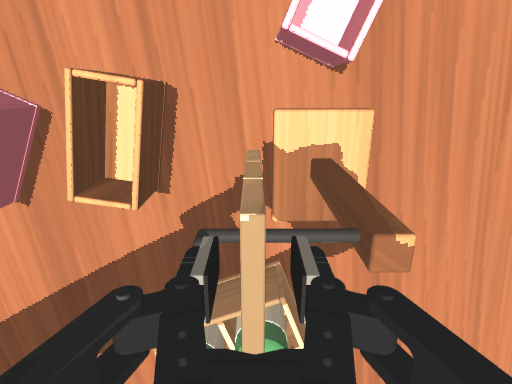

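The tag (253,280) sits centred between the pads, and the fingers are clear of the hook and the post. Closing.

```bash
python3 -m handwheel '[0,0,0,0,0,0, 0,0,0,0,0,0, 0,0,0,0,0,0, 0,0,0,0,0,0, 0,0,0,0,0,0, 0,0,0,0,0,0]' 1 40
python3 -m handwheel '[0,0,-0.005,0,0,0, 0,0,-0.008,0,0,0, 0,0,-0.008,0,0,0, 0,0,0,0,0,0, 0,0,0,0,0,0]'
python3 -m handwheel '[0,-0.005,0,0,0,0, 0,-0.01,0,0,0,0, 0,-0.01,0,0,0,0, 0,-0.01,0,0,0,0, 0,-0.01,0,0,0,0, 0,-0.01,0,0,0,0, 0,-0.01,0,0,0,0, 0,-0.007,0,0,0,0, 0,0,0,0,0,0, 0,0,0,0,0,0]'
python3 - <<'E'
from h import *
o=ctrl.get_obs();p,d=optics.get_image("scene");cv2.imwrite("pics/s7.png",p[110:230,270:400,::-1].repeat(4,0).repeat(4,1))
S=cloud("scene",d)
m=(S[...,2]>.05)&(S[...,2]<.2)&(S[...,1]>.2)&(S[...,1]<.36)&(S[...,0]<.55)&(S[...,0]>.48)
Q=S[m]
for a,b in((.1,.15),(.15,.2)):
    q=Q[(Q[:,2]>a)&(Q[:,2]<b)];print(a,len(q),q.mean(0) if len(q) else 0,rect(q) if len(q) else 0)
print("tool",o["tool_pos"],"zrange",Q[:,2].min(),Q[:,2].max())
E
```

```text
t: 21.45
tool_pos: [0.5778, 0.2804, 0.1892]
tool_rot: [2.35, 2.085, 0.002]
contact_force: [0.2, 0.5, 4.3]
opening: 0.0095
t: 21.95
tool_pos: [0.5775, 0.2803, 0.2097]
tool_rot: [2.35, 2.085, 0.001]
contact_force: [-0.2, -0.0, -1.0]
opening: 0.0099
t: 22.95
tool_pos: [0.506, 0.2888, 0.2095]
tool_rot: [2.35, 2.085, 0.001]
contact_force: [0.1, -0.4, -1.1]
opening: 0.0096
0.1 133 [0.51049157 0.28269449 0.13191094] (array([510.1, 287.4]), array([70.6, 10.1]), 82.9)
0.15 160 [0.51043727 0.28677997 0.17445074] (array([508.5, 286.9]), array([57.9, 54.5]), 41.9)
tool [0.50597451 0.28884099 0.20946405] zrange 0.0501287972411074 0.1998210182679216
```

View pics/s7.png

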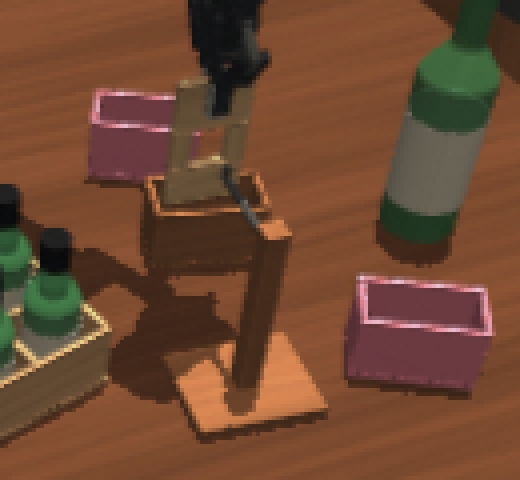

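The tag is clear of the hook and held at (0.506, 0.287). Next I'll carry it over the box, turn it 9°, and check.

```bash
python3 -m handwheel '[0.004,-0.006,0,0,0,0, 0.008,-0.012,0,0,0,0, 0.008,-0.012,0,0,0,0, 0.008,-0.012,0,0,0,0, 0.008,-0.01,0,0,0,0, 0,0,0,0,0,4.5, 0,0,0,0,0,4.5, 0,0,0,0,0,0, 0,0,0,0,0,0, 0,0,0,0,0,0]'
python3 look.py w8 .058 .08
python3 - <<'E'
from h import *
p,d=optics.get_image("scene");S=cloud("scene",d)
Q=S[(S[...,2]>.125)&(S[...,2]<.175)&(S[...,1]>.25)&(S[...,1]<.42)&(S[...,0]<.52)&(S[...,0]>.4)];print(len(Q),rect(Q))
E
```

```text
t: 24.0
tool_pos: [0.4584, 0.3309, 0.2093]
tool_rot: [-2.505, -1.896, 0.0]
contact_force: [-0.4, 0.6, -1.6]
opening: 0.0095
[0.4585 0.3309 0.2093] [-2.5054 -1.8954  0.    ] [[0.272, 0.962, -0.0], [0.962, -0.272, -0.0]]
[408, 0, 104, 71, 2282] (array([651.7, 407. ]), array([54.5, 63.6]), 61.4) [0.6505 0.3986 0.0668]
[219, 116, 71, 118, 2386] (array([456.9, 329.9]), array([111.7,  62.2]), 74.2) [0.4589 0.3368 0.0685]
[72, 146, 84, 122, 3203] (array([315.6, 335.7]), array([112.5,  62.3]), 59.0) [0.3159 0.3386 0.0671]
[448, 168, 38, 32, 496] (array([641.5, 277.3]), array([29.3, 16. ]), 40.8) [0.64   0.2768 0.0695]
[383, 288, 64, 54, 986] (array([594.2, 133.4]), array([35.5, 83.3]), 40.6) [0.5834 0.1423 0.067 ]
[362, 334, 17, 19, 80] (array([530.9, 103.9]), array([ 5.5, 32.9]), 20.9) [0.5309 0.1036 0.0599]
185 (array([461.7, 329.9]), array([71.7, 16.3]), 74.3)
```

View pics/w8.png

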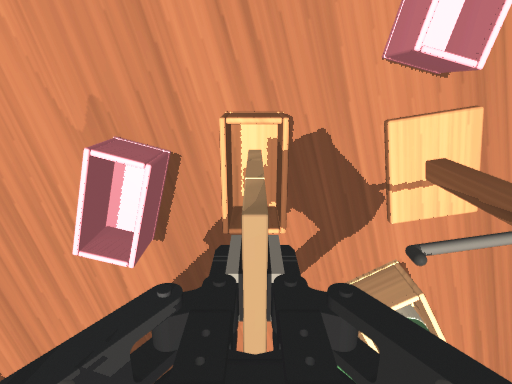

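The tag (255,190) is in line with the brown box (255,175), with centres within 2 mm. Lowering.

```bash
python3 -m handwheel '[0,0,0.01,0,0,0, 0,0,0.02,0,0,0, 0,0,0.025,0,0,0, 0,0,0.025,0,0,0, 0,0,0.015,0,0,0, 0,0,0.006,0,0,0, 0,0,0.003,0,0,0, 0,0,0,0,0,0, 0,0,0,0,0,0]'
python3 -m handwheel '[0,0,0.001,0,0,0, 0,0,0.001,0,0,0, 0,0,0.001,0,0,0, 0,0,0,0,0,0]'
```

```text
t: 25.0
tool_pos: [0.4594, 0.3312, 0.1067]
tool_rot: [2.506, 1.894, 0.004]
contact_force: [-0.4, -0.7, -0.1]
opening: 0.0096
t: 25.4
tool_pos: [0.4585, 0.3307, 0.1022]
tool_rot: [-2.506, -1.894, 0.0]
contact_force: [0.3, -0.3, -0.3]
opening: 0.0095
```

```bash
python3 -m handwheel '[0,0,0.001,0,0,0, 0,0,0.001,0,0,0, 0,0,0,0,0,0]';python3 -m handwheel '[0,0,0.001,0,0,0, 0,0,0,0,0,0]'
```

```text
t: 25.7
tool_pos: [0.4589, 0.3308, 0.1014]
tool_rot: [2.506, 1.894, 0.0]
contact_force: [-2.2, -1.1, 5.2]
opening: 0.0098
t: 25.9
tool_pos: [0.4591, 0.3309, 0.1014]
tool_rot: [2.506, 1.894, 0.0]
contact_force: [-4.5, -2.4, 10.1]
opening: 0.0095
```

```bash
python3 -m handwheel '[0,0,0,0,0,0, 0,0,0,0,0,0, 0,0,0,0,0,0, 0,0,0,0,0,0, 0,0,-0.01,0,0,0, 0,0,-0.02,0,0,0, 0,0,-0.03,0,0,0, 0,0,-0.04,0,0,0, 0,0,-0.04,0,0,0, 0,0,-0.04,0,0,0, 0,0,-0.03,0,0,0, 0,0,0,0,0,0, 0,0,0,0,0,0, 0,0,0,0,0,0, 0,0,0,0,0,0, 0,0,0,0,0,0]' 0.45
python3 look.py w9 .1 .16
python3 - <<'E'
from h import *
p,d=optics.get_image("scene");cv2.imwrite("pics/s9.png",p[110:270,100:420,::-1].repeat(2,0).repeat(2,1))
E
```

```text
t: 27.5
tool_pos: [0.4581, 0.3304, 0.3076]
tool_rot: [-2.506, -1.894, 0.004]
contact_force: [-0.5, 0.5, 0.3]
opening: 0.0469
[0.4582 0.3305 0.308 ] [-2.506  -1.894   0.0034] [[0.273, 0.962, -0.002], [0.962, -0.273, -0.002]]
[252, 129, 10, 72, 669] (array([459.3, 330.5]), array([70.1,  9.3]), 74.3) [0.46   0.334  0.1346]
[420, 155, 54, 29, 898] (array([641.7, 277.7]), array([29.3, 15.5]), 38.3) [0.6405 0.2778 0.1309]
[363, 278, 36, 19, 396] (array([567.8, 132.4]), array([16. , 45.4]), 81.5) [0.5637 0.1339 0.1077]
[363, 350, 26, 34, 373] (array([534.3,   7.3]), array([19.4, 86.1]), 18.5) [0.5285 0.0219 0.125 ]
```

View pics/s9.png

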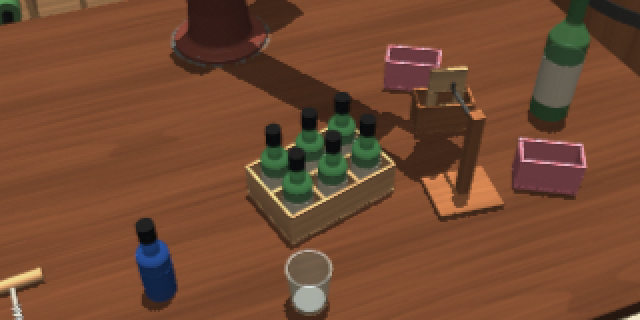

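Six bottles stand upright in the crate at (320,170), and the tag stands in the brown box at (445,95). The bystanders are where they were. Handing in.

```bash
python3 -c "
from station import ctrl
print(ctrl.finish_job())"
```

```text
the job is handed in; nothing more can be done
None
```

The job is done and handed in at about 27.6 s of the 72 s allowed. I stood the two spare bottles in the empty cells (cell1, then cell0). Each was lowered in 1 mm steps until the force reading showed it touching the floor. Only then did I lift the tag off its hook and put it in the brown tagbox.

**Bottles:** after the second placing, the top camera showed six necks, one in each cell. The two new ones were within about 2 mm of their cell centres, and the packed ones had moved by less than 1 mm.

**Tag:** it stands upright in the box, centred to within about 2 mm, with its top edge at about 0.135 m. The gripper is open and clear above it.

**Bystanders:** in the last picture the glass, wine bottle, blue bottle and pink boxes look undisturbed. The corkscrew is only partly in that crop. I judged these by eye and did not measure them.

**Disagreements and limits:** the wrist and top cameras differed by about 2 mm, which was within the clearances. No check failed. I viewed 10 pictures, which is the full budget.

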